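# Lock the headstock spindle against its safety catch

### The job

Lock the spindle of the small bench headstock so that its former can be changed: with one fingertip press the long spring safety catch down and hold it there while the other fingertip pushes the bolt's upright thumb plate until the bolt is fully home in the index plate, in one go, without letting the catch come up on the way. Then let the catch spring back up so that it keeps the bolt locked, and come away. Only press and push: pick nothing up, and leave the loose things lying around where they are.

Things in the scene. Friction and masses are not known exactly. Their poses are not given: they have to be found in the camera images.
- spindle_lock: Fixed bench headstock with its lock on a dark steel base plate 520 x 220 x 12 mm. Origin: underside of the plate (table top), midway between catch (-y side) and bolt (+y side). +x: the bolt's travel home, roughly world +y (yaw 60 to 120 degrees). At x = -160 to 0 mm nothing fixed is above 66 mm but the thumb plate (90 mm); behind the thumb plate (-x) only the base plate lies below.
- index_plate (a point): Centre of the near face of the index plate, a steel disc of 140 mm diameter with a ring of dark holes, at spindle_lock (128, 0, 90) mm, top at z = 160 mm. Behind it (+x) the green headstock, z up to 147 mm, and the domed former, to x = 355 mm. Two green guide blocks up to z = 69 mm hold the bolt at x = 48 to 99 mm. The bolt enters a hole of this disc.
- catch_pad (a point): Centre of the top face of the safety catch, a flat steel treadle 130 mm long (spindle_lock x = -125 to 5 mm), 36 mm wide (y = -58 to -22 mm), top at z = 66 mm when up. It sinks straight down, this point with it. A fingertip can slide along it while pressing. From its front end a cross bar (x = 9.5 to 14.5 mm) reaches into the lugs on the bolt's side and blocks the bolt.
- catch (a joint): How far the catch is pressed down, m: 0 = up (locking), 0.014 = on its stop. The bolt is free from 0.007 on; keep it at 0.009 to 0.013. The spring needs about 1.6 N to start, 4.4 N at 0.007, 6 N at 0.011, 7.2 N at 0.014 and lifts the catch by itself when released.
- bolt_plate (a point): Middle of the push face (it looks to spindle_lock -x) of the bolt's upright steel thumb plate, 6 mm thick, 44 mm wide (y = 18 to 62 mm), z = 30 to 90 mm; at x = -55 mm + bolt value. Push it to +x. Its centre line is 80 mm from the catch's: with the fingers set across the travel, 50 to 75 mm apart inside and tips level, one comes down on the catch and the other behind this plate.
- bolt (a joint): How far the bolt has slid home, m: starts at 0 to 0.002; 0.045 = fully home, on its stop, 12 mm deep in the index plate. Sliding takes about 2.5 N plus the rubbing of the other finger on the catch; it stays where it is left. Lugs every 15 mm lock it wherever the catch comes up; at home the catch can rise once the bolt is past 0.042.
- roller: Loose steel forming roller, ring of 48 mm diameter, 18 mm high, standing on the base plate; leave alone. Origin: centre of underside.
- plug: Loose brass plug, 22 mm diameter, 45 mm high, on the base plate by the front of the catch; leave alone. Origin: centre of underside.
- stub_former: Loose stepped steel former, 44 mm diameter, 50 mm high, on the base plate's corner behind the bolt; leave alone. Origin: centre of underside.
- dome_former: Loose domed steel former, 80 mm diameter, 67 mm high, on the table; leave alone. Origin: centre of underside.
- wrench: Loose open-ended wrench, about 180 mm long, lying on the table on the bolt's side of the base plate; leave alone. Origin: middle of its underside, x along its length.
- oil_can: Loose aluminium can, 60 mm diameter, 110 mm high, on the table on the catch's side; leave alone. Origin: centre of underside.
- spun_cup: Loose spun aluminium bowl, 84 mm diameter, 60 mm high, on the table on the catch's side; leave alone. Origin: centre of underside.

How it is judged:
By the outcome, as a careful person would: the job done as asked, in the order asked, and still so for the second after the job is handed in, with the robot touching nothing.
It also fails if it takes over 34 s, if anything falls off the work surface, if the arm or the gripper's body presses on something with over 40 N, if the wrist force passes 120 N, or if a joint passes its speed limit or range.

### The arm

A 6-joint arm with a two-finger parallel gripper is mounted at the origin on the work surface. World frame = base frame: x ahead of the robot, y to its left, z up, the work surface at z = 0. Lengths are in m, angles in rad, forces in N, time in s.
With the tool pointing down it reaches from about 0.275 to 0.75 m from the base axis. Payload 10.2 kg.
Tool frame: the origin (TCP) lies on the front face of the gripper's body, between the roots of the fingers; the fingertips stand 73 mm ahead of it and the grasp point (between the pads) lies 54 mm ahead of it; z points along the fingers, y is the direction in which the jaws open and shut (so a half turn about z gives the same grasp; the last joint's range is limited). The gripper opens to 85 mm and grips with 20 to 120 N. Pads are 22 mm wide; open, the fingers measure 114 mm over their backs; the gripper's body (76 mm by 85 mm) begins 54 mm behind the grasp point. The pads swing forward as they close: fully open they stand 13 mm farther back than shut.
Start: joints at [0.978, 0.313, 1.498, -0, 1.331, -0.223], TCP at [0.19, 0.49, 0.304] pointing down, gripper open.
Joint ranges: [-2.94, 2.94], [-0.97, 2.17], [0.19, 2.56], [-1.23, 4.37], [0.02, 3.11], [-2.88, 2.88]. Speed limits (rad/s): [2.39, 2.39, 3.01, 3.14, 3.14, 3.14].

### API

Orientations are given as a rotation vector (axis times angle).
In Python, from workcell import arm gives the robot as it stands.
- The arm moves only by the tool drive_tool, never from a script. Its argument "series" is a list that holds one entry, the list of rows, each a list of 4 numbers: the shift along the tool's x, y, z in cm, then the turn about the tool's z in degrees. In form: [[[dx, dy, dz, spin], ...]]. A call has 1 to 12 rows; each row shifts and turns the commanded pose from where the row before left it, along the tool's axes as they then stand; what a row does not reach is not made up. A row lasts 1/10 s, in which the tool goes at most 50 mm and 8.59 degrees, less where a joint would pass 70% of its speed; a pose out of reach is approached as far as the arm can. A call with a gripper value outside its range is refused whole. "hand" is the finger opening in cm, from 0 to 8.54, set as the call begins (left out, the last holds). The fingers move at their own pace and stop on an object; "squeeze" is the grip in N (left out, the last holds). Time passes only in rows, so rows that do not move let the fingers close. It gives the time, the measured TCP pose, the force and the opening at its end, in the units of the state.
- arm.read_state(): the state, without advancing time (a new reading comes with each control period).
- arm.capture(name): name is "scene" or "side" or "wrist"; returns a dict with "color" (420x560x3 uint8, red, green, blue), "camera_matrix" (3x3 intrinsics, pixels), "rvec" (rotation vector, rad) and "tvec" (3), from world to camera coordinates, as OpenCV has them. Camera axes: x right, y down, z forward; pixel columns grow to the right and rows downward; lengths in m; the calibration is good to about 2 mm. A picture is of the moment at which its call begins. There is no depth.
- arm.close_job(): hands the job in, once; it reports no verdict.
The state is a dict: "clock": time; "joint_pos": joint angles; "dq": joint speeds; "joint_torque": joint torques, N m; "ee_pos": TCP position; "tool_rot": TCP orientation; "ft_force": force on the tool from outside, world axes, zero at the start; "wrist_torque": the same for the moment, N m; "finger_gap": opening from 0.0 (shut) to 1.0 (fully open).
Only numpy, scipy, OpenCV 4.12 (cv2) and the standard library are available. Lean on these libraries where they do the work, as an engineer would, in place of code of your own. Each camera call takes 0.05 s, during which the arm holds its last target. There are 200 camera calls.

## Working session

There is one attempt and no reset: what is moved stays moved. The work goes in short steps, Python scripts to look and compute and a tool call to move; the robot and the scene stay as the last step left them, time stands still between calls to the robot, and variables do not carry over. Pictures are saved under pics/ and viewed, about 8 in all and at most 12, crops included, and the job is handed in when it is done.

Besides the shell and the picture viewer there is one more tool, called after ">>>" by a JSON object that holds its "fn" and its "kwargs", one argument or row to a line. drive_tool: Moves the arm, as the interface text tells. Its arguments: {"type":"object","properties":{"series":{"type":"array","items":{"type":"array","items":{"type":"array","items":{"type":"number"}}}},"hand":{"type":"number"},"squeeze":{"type":"number"}},"required":["series"]}

```bash
mkdir -p pics; cat > h.py <<'E'
import numpy as np, cv2
from workcell import arm
def cap(n,f):
    c=arm.capture(n); cv2.imwrite('pics/'+f+'.png',c['color'][:,:,::-1]); np.savez('pics/'+f,**c); return c
def load(f): return dict(np.load('pics/'+f+'.npz'))
def ray(c,uv,z):
    R=cv2.Rodrigues(c['rvec'])[0]; o=-R.T@c['tvec'].ravel()
    d=R.T@np.linalg.inv(c['camera_matrix'])@np.array([uv[0],uv[1],1.]); return o+d*(z-o[2])/d[2]
def proj(c,P): return cv2.projectPoints(np.array(P,float).reshape(-1,3),c['rvec'],c['tvec'],c['camera_matrix'],None)[0][:,0]
E
python3 - <<'E'
from h import *
a=cap('scene','s0');b=cap('side','d0');c=cap('wrist','w0')
cv2.imwrite('pics/all.png',cv2.resize(np.vstack([np.hstack([a['color'],b['color']]),np.hstack([c['color'],c['color']*0])])[:,:,::-1],(800,600)))
for x in(a,b,c):
  R=cv2.Rodrigues(x['rvec'])[0];print((-R.T@x['tvec'].ravel()).round(3),R[2].round(2))
s=arm.read_state();print(s)
E
```

```text
[1.202 0.289 0.629] [-0.7  -0.4  -0.59]
[ 0.399 -0.868  0.76 ] [ 0.18  0.75 -0.64]
[0.119 0.517 0.373] [ 0.27 -0.11 -0.96]
{'clock': 0.15, 'joint_pos': array([ 9.77600449e-01,  3.13288826e-01,  1.49823492e+00, -1.17091436e-05,
        1.33098274e+00, -2.23413894e-01]), 'dq': array([ 0.00200927, -0.00216832, -0.00217661,  0.00109552,  0.00134169,
       -0.00063065]), 'joint_torque': array([ 1.88306636e-03, -4.12370682e+01, -2.59798247e+01, -1.46618027e-04,
        3.19060156e-03,  2.84253542e-05]), 'ee_pos': array([0.18969468, 0.4894063 , 0.30349362]), 'tool_rot': array([-5.77479321e-01, -3.08770241e+00,  1.32439204e-03]), 'ft_force': array([ 0.3135855 , -0.63148168,  0.02408979]), 'wrist_torque': array([ 0.03198185,  0.00119371, -0.02029442]), 'finger_gap': 0.9974889643662543}
```

View pics/s0.png

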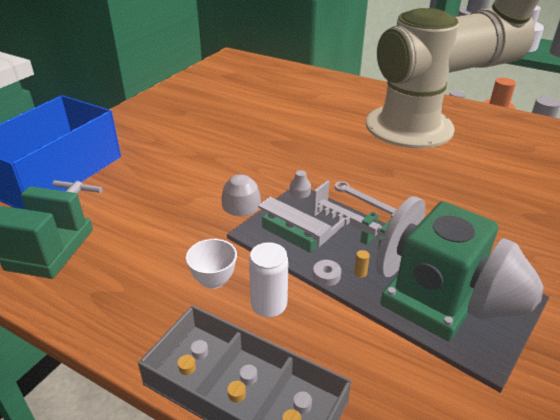

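View pics/all.png

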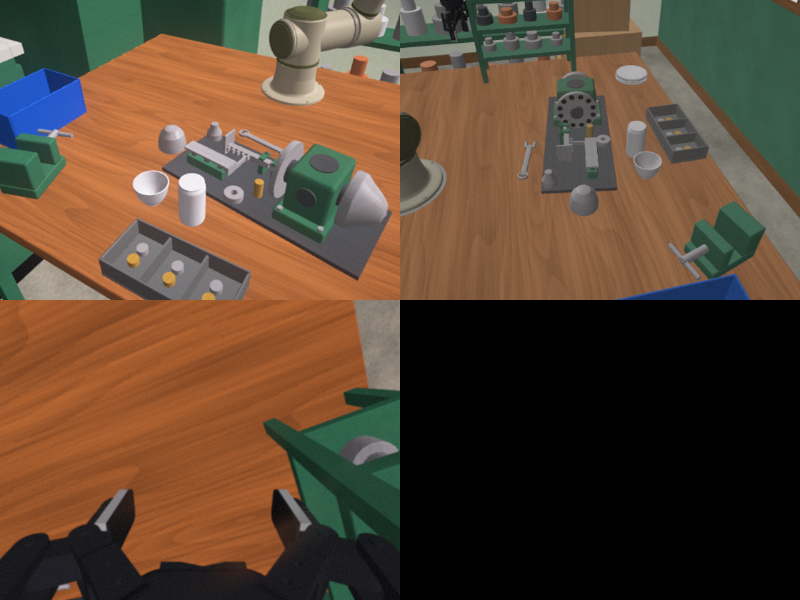

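The scene view shows the lock with catch at about (295,222), thumb plate (322,198), index plate (405,237), and the plate's near-left corner at (228,237). Now I zoom in for the corners.

```bash
python3 - <<'E'
from h import *
a=load('s0')['color'][160:310,220:420,::-1];b=load('d0')['color'][90:280,180:320,::-1]
A=cv2.resize(a,None,fx=4,fy=4,interpolation=3);cv2.imwrite('pics/za.png',A)
B=cv2.resize(b,None,fx=3,fy=3,interpolation=3);cv2.imwrite('pics/zb.png',B)
E
```

```text
(no output)
```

View pics/za.png

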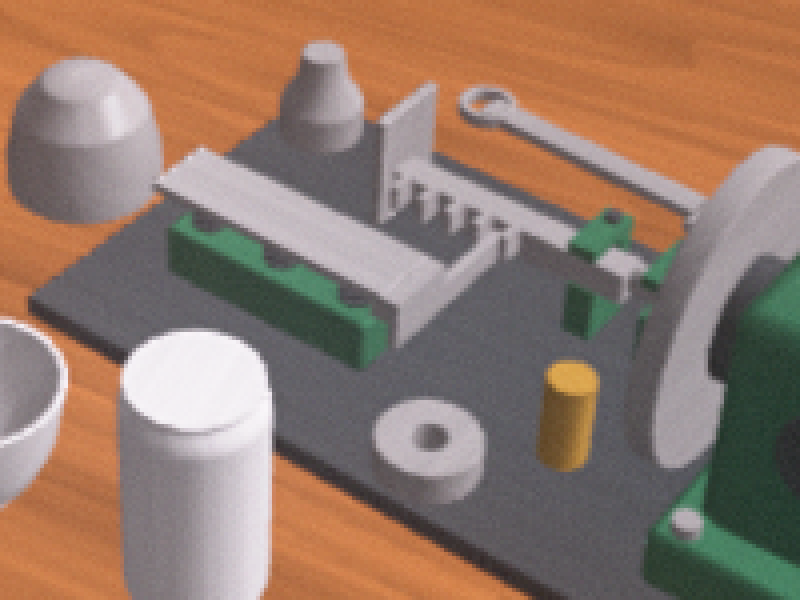

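View pics/zb.png

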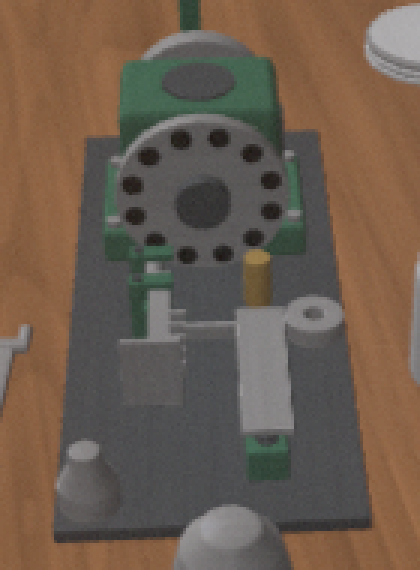

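Crops: scene catch top corners at zoom (157,187), (200,150), (450,260), (393,298); side catch corners (237,308), (285,308), (294,430), (243,433), thumb plate top edge (120,341)-(182,341), base plate corners (85,137), (318,131), (370,518), (55,530). Wrench, stub and plug are clear of the working zone.

```bash
cat > m.py <<'E'
from h import *
a=load('s0');b=load('d0')
sa=lambda u,v:(u/4+220-.4,v/4+160-.4); sb=lambda u,v:(u/3+180-.3,v/3+90-.3)
def show(n,c,f,pts,z):
    P=[ray(c,f(*p),z)[:2] for p in pts]; print(n,np.round(P,4).tolist()); return P
show('base side',b,sb,[(85,137),(318,131),(370,518),(55,530)],.012)
show('base scene L',a,sa,[(30,300)],.012)
# base x (left/back, right..)
cs=show('catch side fl fr rr rl',b,sb,[(237,308),(285,308),(294,430),(243,433)],.066)
ca=show('catch scene rr rl fl fr',a,sa,[(157,187),(200,150),(450,260),(393,298)],.066)
show('thumb side',b,sb,[(120,341),(182,341)],.09)
show('thumb scene',a,sa,[(380,122),(432,84)],.09)
show('thumb scene +x',a,sa,[(388,126),(437,88)],.09)
E
python3 m.py
```

```text
base side [[0.4771, 0.3886], [0.694, 0.3517], [0.6107, -0.157], [0.398, -0.1208]]
base scene L [[0.6136, -0.1549]]
catch side fl fr rr rl [[0.5544, 0.0273], [0.5896, 0.0195], [0.5663, -0.1156], [0.5318, -0.1109]]
catch scene rr rl fl fr [[0.5691, -0.1111], [0.5342, -0.1087], [0.5501, 0.0282], [0.5859, 0.018]]
thumb side [[0.4613, -0.0232], [0.5039, -0.0328]]
thumb scene [[0.5022, -0.0312], [0.4618, -0.0239]]
thumb scene +x [[0.5032, -0.0266], [0.4637, -0.0204]]
```

```bash
cat >> h.py <<'E'
th=np.deg2rad(81.0); O=np.array([.5305,.0181,0])
L=np.array([[np.cos(th),-np.sin(th),0],[np.sin(th),np.cos(th),0],[0,0,1]])
def stat():
    s=arm.read_state(); R=cv2.Rodrigues(s['tool_rot'])[0]; p=s['ee_pos']
    print('t',round(s['clock'],2),'lock mm',((p-O)@L*1000).round(1),'force lock',(s['ft_force']@L).round(2),'gap',round(s['finger_gap'],3),'j',s['joint_pos'].round(2))
    return s,R,p
def goto(lx,ly,z):
    s,R,p=stat(); print('tool axes in lock',(L.T@R).round(3).tolist())
    # spin so tool x is along +-lock x
    a=np.degrees(np.arctan2(*(L.T@R)[[1,0],0])); print('toolx angle in lock',a.round(2))
    d=O+L@np.array([lx,ly,z])/1000-p; print('shift tool cm',(R.T@d*100).round(2))
E
python3 - <<'E'
from h import *
goto(-78,0,250)
a=load('s0');b=load('d0')
print(((ray(b,(88/3+180,445/3+90),.05)-O)@L*1000).round(), ((ray(a,(325/4+220,48/4+160),.05)-O)@L*1000).round())
E
```

```text
t 0.15 lock mm [412.2 410.3 303.5] force lock [-0.57 -0.41  0.02] gap 0.997 j [ 0.98  0.31  1.5  -0.    1.33 -0.22]
tool axes in lock [[0.211, 0.977, -0.001], [0.977, -0.211, 0.0], [0.0, -0.001, -1.0]]
toolx angle in lock 77.81
shift tool cm [-50.46 -39.25   5.37]
[-116.   85.   50.] [-144.  104.   50.]
```

>>> {"fn": "drive_tool", "kwargs": {
  "series": [
    [[0,0,0,7.8],[0,0,0,7.8],[0,0,0,7.8],[0,0,0,7.8],[0,0,0,7.8],[0,0,0,7.8],[0,0,0,7.8],[0,0,0,7.8],[0,0,0,7.8],[0,0,0,7.6]]
  ],
  "hand": 6.5
}}

```text
clock: 1.15
ee_pos: [0.1897, 0.4895, 0.3036]
tool_rot: [2.394, 2.034, -0.001]
ft_force: [0.3, 0.6, -0.0]
finger_gap: 0.757
```

>>> {"fn": "drive_tool", "kwargs": {
  "series": [
    [[-2.0,1.7,0,0],[-2.0,1.7,0,0],[-2.0,1.7,0,0],[-2.0,1.7,0,0],[-2.0,1.7,0,0],[-2.0,1.7,0,0],[-2.0,1.7,0,0],[-2.0,1.7,0,0],[-2.0,1.7,0,0],[-2.0,1.7,0,0],[-2.0,1.7,0,0],[-2.0,1.7,0,0]]
  ]
}}

```text
clock: 2.35
ee_pos: [0.3541, 0.2196, 0.3038]
tool_rot: [-2.389, -2.041, 0.0]
ft_force: [0.3, -0.7, -0.2]
finger_gap: 0.758
```

>>> {"fn": "drive_tool", "kwargs": {
  "series": [
    [[-2.0,1.7,0,0],[-2.0,1.7,0,0],[-2.0,1.7,0,0],[-2.0,1.7,0,0],[-2.0,1.7,0,0],[-2.0,1.7,0,0],[-2.0,1.7,0,0],[-2.0,1.7,0,0],[-2.0,1.7,0,0],[-2.0,1.7,0,0],[-2.0,1.7,0,0],[0,0,0,0]]
  ]
}}

```text
clock: 3.55
ee_pos: [0.505, -0.028, 0.3033]
tool_rot: [-2.391, -2.037, 0.001]
ft_force: [0.4, 0.2, -0.8]
finger_gap: 0.759
```

```bash
python3 - <<'E'
from h import *
goto(-78,0,170)
E
```

```text
t 3.55 lock mm [-49.6  18.  303.3] force lock [ 0.27 -0.33 -0.79] gap 0.759 j [-0.29  0.27  1.56 -0.    1.32 -0.13]
tool axes in lock [[1.0, -0.002, -0.0], [-0.002, -1.0, 0.001], [-0.0, -0.001, -1.0]]
toolx angle in lock -0.13
shift tool cm [-2.83  1.81 13.33]
```

>>> {"fn": "drive_tool", "kwargs": {
  "series": [
    [[-0.8,0.5,2.5,0],[-0.8,0.5,2.5,0],[-0.8,0.5,2.5,0],[-0.4,0.3,2.0,0],[0,0,1.5,0],[0,0,1.3,0],[0,0,0,0],[0,0,0,0]]
  ]
}}

```text
clock: 4.35
ee_pos: [0.5175, -0.056, 0.1813]
tool_rot: [-2.388, -2.041, -0.0]
ft_force: [-0.0, -0.1, -0.1]
finger_gap: 0.761
```

```bash
python3 - <<'E'
from h import *
w=cap('wrist','w1');d=cap('side','d1');s=cap('scene','s1')
stat()
f=lambda c,x0,x1,y0,y1,k:cv2.resize(c['color'][y0:y1,x0:x1,::-1],k)
cv2.imwrite('pics/c1.png',np.vstack([np.hstack([f(s,220,370,160,270,(400,293)),f(d,180,320,150,255,(400,293))]),np.hstack([f(w,0,560,0,420,(400,300)),np.zeros((300,400,3),np.uint8)])]))
E
```

```text
t 4.5 lock mm [-75.5   1.  181.7] force lock [ 0.11 -0.13 -0.71] gap 0.763 j [-0.33  0.43  1.67  0.    1.04 -0.18]
```

View pics/c1.png

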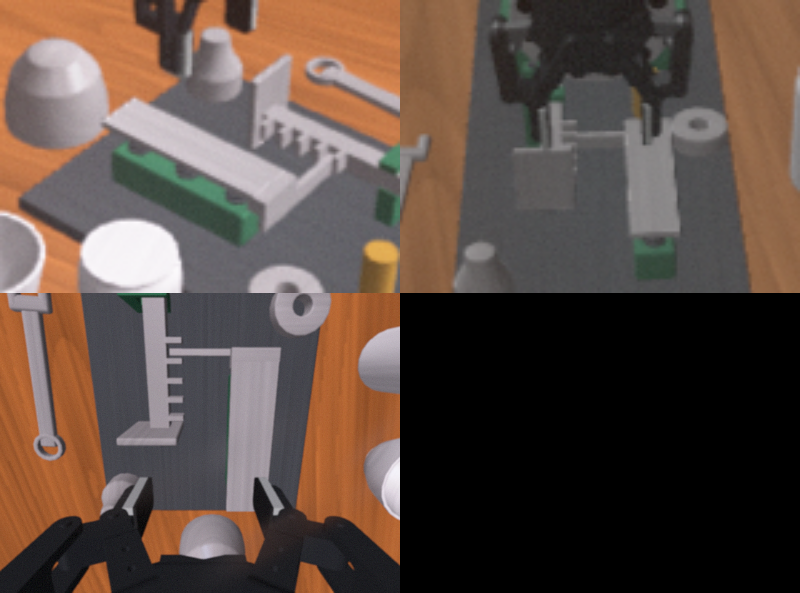

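Wrist view: catch front edge at picture (232–280,348), its rear end about (227–265,510), thumb plate's rear top edge (118–176,443), stub former by the left finger at (122,490). I check these against the lock model.

```bash
python3 - <<'E'
from h import *
w=load('w1')
for n,p,z in [('cfl',(232,348),66),('cfr',(280,348),66),('crl',(227,510),66),('crr',(264,510),66),('pl',(118,443),90),('pr',(176,443),90),('stubtop',(120,482),50)]:
    q=(p[0]*1.4,(p[1]-293)*1.4); print(n,((ray(w,q,z/1000)-O)@L*1000).round(1))
R=proj(w,[O+L@np.array(v)/1000 for v in [(-75,-33,100),(-75,33,100),(-64,33,100),(-64,-33,100)]])/1.4; print((R+[0,293]).round())
E
```

```text
cfl [ 14.4 -19.3  66. ]
cfr [ 14.4 -54.5  66. ]
crl [-122.3  -20.    66. ]
crr [-122.3  -53.5   66. ]
pl [-51.2  62.9  90. ]
pr [-51.2  21.3  90. ]
stubtop [-102.6   80.2   50. ]
[[252. 479.]
 [159. 479.]
 [158. 465.]
 [253. 465.]]
```

>>> {"fn": "drive_tool", "kwargs": {
  "series": [
    [[0,0,1.5,0],[0,0,1.5,0],[0,0,0.5,0],[0,0,0,0],[0,0,0,0],[0,0,0,0]]
  ]
}}

```text
clock: 5.1
ee_pos: [0.5178, -0.0565, 0.1467]
tool_rot: [2.388, 2.04, 0.001]
ft_force: [-0.5, -0.2, -0.2]
finger_gap: 0.762
```

>>> {"fn": "drive_tool", "kwargs": {
  "series": [
    [[0,0,0.2,0],[0,0,0.2,0],[0,0,0,0]]
  ]
}}

```text
clock: 5.4
ee_pos: [0.5174, -0.0564, 0.1417]
tool_rot: [-2.388, -2.04, 0.0]
ft_force: [-0.4, -0.5, 0.0]
finger_gap: 0.764
```

>>> {"fn": "drive_tool", "kwargs": {
  "series": [
    [[0,0,0.2,0],[0,0,0.2,0],[0,0,0,0]]
  ]
}}

```text
clock: 5.7
ee_pos: [0.5174, -0.0564, 0.1376]
tool_rot: [-2.388, -2.04, 0.001]
ft_force: [-0.6, 0.1, 0.2]
finger_gap: 0.764
```

```bash
python3 - <<'E'
from h import *
stat()
E
```

```text
t 5.7 lock mm [-75.6   1.3 137.6] force lock [-0.05  0.64  0.2 ] gap 0.764 j [-0.33  0.5   1.7  -0.    0.94 -0.18]
```

>>> {"fn": "drive_tool", "kwargs": {
  "series": [
    [[0,0,0.2,0],[0,0,0.1,0],[0,0,0,0]]
  ]
}}

```text
clock: 6.0
ee_pos: [0.5174, -0.0564, 0.1347]
tool_rot: [-2.388, -2.04, 0.0]
ft_force: [-0.5, -0.5, 0.0]
finger_gap: 0.764
```

>>> {"fn": "drive_tool", "kwargs": {
  "series": [
    [[0,0,0.2,0],[0,0,0,0]]
  ]
}}

```text
clock: 6.2
ee_pos: [0.5174, -0.0564, 0.1327]
tool_rot: [-2.388, -2.04, 0.0]
ft_force: [-0.0, 0.1, 0.9]
finger_gap: 0.765
```

>>> {"fn": "drive_tool", "kwargs": {
  "series": [
    [[0,0,0.2,0],[0,0,0,0]]
  ]
}}

```text
clock: 6.4
ee_pos: [0.5176, -0.0564, 0.1309]
tool_rot: [2.389, 2.04, 0.0]
ft_force: [-0.7, -0.2, 2.3]
finger_gap: 0.761
```

Contact at TCP z ≈ 0.1325. Pressing on to about 11 mm.

>>> {"fn": "drive_tool", "kwargs": {
  "series": [
    [[0,0,0.2,0],[0,0,0.2,0],[0,0,0.2,0],[0,0,0.1,0],[0,0,0,0],[0,0,0,0]]
  ]
}}

```text
clock: 7.0
ee_pos: [0.5176, -0.0564, 0.124]
tool_rot: [2.388, 2.04, 0.0]
ft_force: [-1.5, -0.6, 5.4]
finger_gap: 0.763
```

>>> {"fn": "drive_tool", "kwargs": {
  "series": [
    [[0,0,0.1,0],[0,0,0.1,0],[0,0,0,0],[0,0,0,0]]
  ]
}}

```text
clock: 7.4
ee_pos: [0.5176, -0.0565, 0.1221]
tool_rot: [2.388, 2.04, 0.0]
ft_force: [-0.7, -0.9, 5.2]
finger_gap: 0.762
```

```bash
python3 - <<'E'
from h import *
d=cap('side','d2');s=cap('scene','s2');w=cap('wrist','w2')
for i in range(4): cap('side','tmp');stat()
f=lambda c,x0,x1,y0,y1,k:cv2.resize(c['color'][y0:y1,x0:x1,::-1],k)
cv2.imwrite('pics/c2.png',np.vstack([np.hstack([f(s,220,370,160,270,(400,293)),f(d,180,320,150,255,(400,293))]),np.hstack([f(w,0,560,0,420,(400,300)),f(w,100,450,150,412,(400,300))])]))
E
```

```text
t 7.6 lock mm [-75.6   1.1 122.1] force lock [-0.41  2.39  5.42] gap 0.758 j [-0.33  0.52  1.71 -0.    0.9  -0.18]
t 7.65 lock mm [-75.6   1.1 122.1] force lock [-0.36  1.91  6.19] gap 0.763 j [-0.33  0.52  1.71 -0.    0.9  -0.18]
t 7.7 lock mm [-75.7   1.1 122.1] force lock [-0.37  1.95  5.54] gap 0.76 j [-0.33  0.52  1.71 -0.    0.9  -0.18]
t 7.75 lock mm [-75.6   1.1 122.1] force lock [0.   1.13 5.01] gap 0.76 j [-0.33  0.52  1.71 -0.    0.9  -0.18]
```

View pics/c2.png

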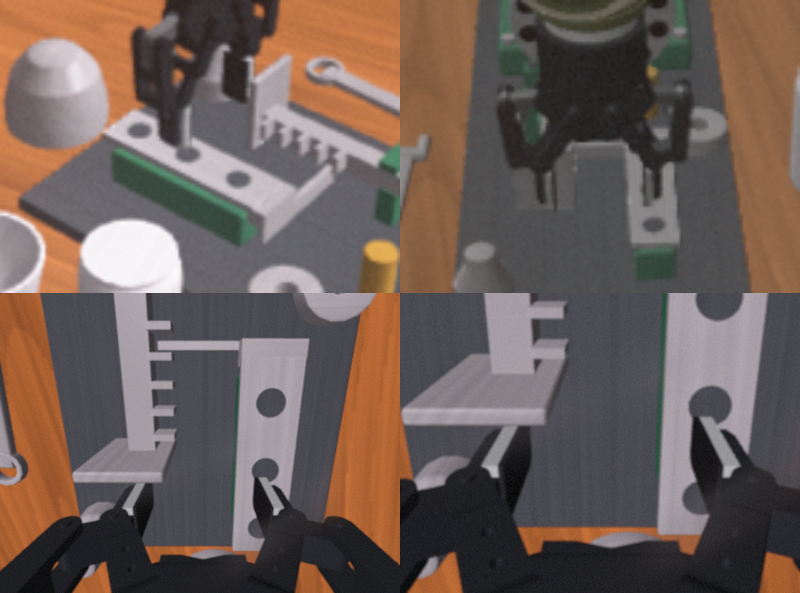

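Picture: the catch is evenly sunk (posts showing through its three holes), left finger behind the thumb plate, right finger on the pad. Force ≈5.5 N and travel ≈10.4 mm agree. Adding 0.5 mm and sliding home.

>>> {"fn": "drive_tool", "kwargs": {
  "series": [
    [[0,0,0.05,0],[0.2,0,0,0],[0.2,0,0,0],[0.2,0,0,0],[0.2,0,0,0],[0.2,0,0,0],[0.2,0,0,0],[0.2,0,0,0],[0.2,0,0,0]]
  ]
}}

```text
clock: 8.65
ee_pos: [0.5205, -0.0416, 0.1219]
tool_rot: [2.387, 2.039, -0.0]
ft_force: [-1.2, -7.6, 5.9]
finger_gap: 0.759
```

```bash
python3 -c "
from h import *
stat()"
```

```text
t 8.65 lock mm [-60.5   0.6 121.9] force lock [-7.68  0.01  5.87] gap 0.759 j [-0.3   0.53  1.71 -0.    0.9  -0.15]
```

>>> {"fn": "drive_tool", "kwargs": {
  "series": [
    [[0.2,0,0,0],[0.2,0,0,0],[0.2,0,0,0],[0.2,0,0,0],[0.2,0,0,0]]
  ]
}}

```text
clock: 9.15
ee_pos: [0.522, -0.0317, 0.1219]
tool_rot: [2.387, 2.039, -0.0]
ft_force: [-0.9, -6.9, 6.7]
finger_gap: 0.759
```

```bash
python3 -c "
from h import *
w=cap('wrist','w3');stat()
cv2.imwrite('pics/w3c.png',w['color'][:,:,::-1])"
```

```text
t 9.2 lock mm [-50.2   0.5 121.9] force lock [-5.89  0.58  4.82] gap 0.763 j [-0.28  0.53  1.71 -0.    0.9  -0.13]
```

View pics/w3c.png

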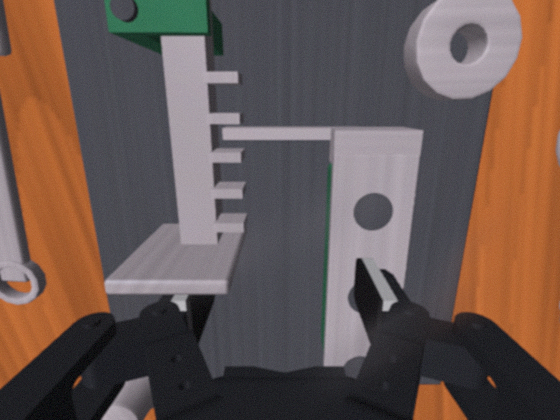

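The bolt follows, its second lug now at the cross bar (225,133), and the catch stays down. Continuing.

>>> {"fn": "drive_tool", "kwargs": {
  "series": [
    [[0.2,0,0,0],[0.2,0,0,0],[0.2,0,0,0],[0.2,0,0,0],[0.2,0,0,0],[0.2,0,0,0]]
  ]
}}

```text
clock: 9.8
ee_pos: [0.5239, -0.0198, 0.1219]
tool_rot: [2.387, 2.039, -0.0]
ft_force: [-0.6, -7.3, 5.8]
finger_gap: 0.762
```

>>> {"fn": "drive_tool", "kwargs": {
  "series": [
    [[0.2,0,0,0],[0.2,0,0,0],[0.2,0,0,0],[0.2,0,0,0],[0.2,0,0,0]]
  ]
}}

```text
clock: 10.3
ee_pos: [0.5255, -0.0099, 0.1219]
tool_rot: [2.387, 2.039, -0.0]
ft_force: [-1.3, -6.7, 5.9]
finger_gap: 0.763
```

```bash
python3 -c "
from h import *
stat()"
```

```text
t 10.3 lock mm [-28.5   0.5 121.9] force lock [-6.82  0.26  5.87] gap 0.763 j [-0.24  0.53  1.7  -0.    0.91 -0.08]
```

>>> {"fn": "drive_tool", "kwargs": {
  "series": [
    [[0.15,0,0,0],[0.15,0,0,0],[0.1,0,0,0]]
  ]
}}

```text
clock: 10.6
ee_pos: [0.5261, -0.006, 0.1219]
tool_rot: [2.387, 2.039, 0.0]
ft_force: [-1.3, -6.9, 5.8]
finger_gap: 0.762
```

>>> {"fn": "drive_tool", "kwargs": {
  "series": [
    [[0.1,0,0,0],[0.1,0,0,0]]
  ]
}}

```text
clock: 10.8
ee_pos: [0.5265, -0.0041, 0.1219]
tool_rot: [2.387, 2.039, -0.0]
ft_force: [-1.1, -6.9, 5.1]
finger_gap: 0.758
```

>>> {"fn": "drive_tool", "kwargs": {
  "series": [
    [[0.1,0,0,0]]
  ]
}}

```text
clock: 10.9
ee_pos: [0.5266, -0.0031, 0.1219]
tool_rot: [2.387, 2.039, -0.0]
ft_force: [0.1, -6.9, 6.0]
finger_gap: 0.764
```

>>> {"fn": "drive_tool", "kwargs": {
  "series": [
    [[0.1,0,0,0]]
  ]
}}

```text
clock: 11.0
ee_pos: [0.5268, -0.0021, 0.1219]
tool_rot: [2.387, 2.039, -0.0]
ft_force: [-1.2, -6.8, 5.8]
finger_gap: 0.762
```

>>> {"fn": "drive_tool", "kwargs": {
  "series": [
    [[0.1,0,0,0]]
  ]
}}

```text
clock: 11.1
ee_pos: [0.5269, -0.0015, 0.1219]
tool_rot: [2.385, 2.039, -0.001]
ft_force: [-2.7, -14.9, 6.4]
finger_gap: 0.769
```

>>> {"fn": "drive_tool", "kwargs": {
  "series": [
    [[0.1,0,0,0]]
  ]
}}

```text
clock: 11.2
ee_pos: [0.5269, -0.0013, 0.1219]
tool_rot: [2.384, 2.04, -0.004]
ft_force: [-4.0, -21.9, 6.2]
finger_gap: 0.763
```

>>> {"fn": "drive_tool", "kwargs": {
  "series": [
    [[0.1,0,0,0]]
  ]
}}

```text
clock: 11.3
ee_pos: [0.527, -0.0011, 0.1219]
tool_rot: [2.382, 2.04, -0.006]
ft_force: [-6.2, -27.5, 6.7]
finger_gap: 0.76
```

The stop is reached (force rose 7 → 28 N at x ≈ −20 mm, as expected). I ease off with the catch still down, then lift.

>>> {"fn": "drive_tool", "kwargs": {
  "series": [
    [[-0.15,0,0,0],[-0.15,0,0,0],[-0.1,0,0,0],[0,0,0,0]]
  ]
}}

```text
clock: 11.7
ee_pos: [0.5267, -0.002, 0.1219]
tool_rot: [2.388, 2.04, 0.003]
ft_force: [0.6, 2.4, 5.5]
finger_gap: 0.765
```

>>> {"fn": "drive_tool", "kwargs": {
  "series": [
    [[0,0,-0.2,0],[0,0,-0.2,0],[0,0,-0.2,0],[0,0,-0.2,0],[0,0,-0.2,0],[0,0,-0.2,0],[0,0,-0.2,0],[0,0,-0.3,0],[0,0,-0.3,0],[0,0,0,0]]
  ]
}}

```text
clock: 12.7
ee_pos: [0.5261, -0.0021, 0.1417]
tool_rot: [2.388, 2.04, 0.0]
ft_force: [-0.7, -0.6, -0.4]
finger_gap: 0.758
```

>>> {"fn": "drive_tool", "kwargs": {
  "series": [
    [[-0.3,0,-0.5,0],[-0.3,0,-1,0],[-0.5,0,-1.5,0],[-0.5,0,-2,0],[-1,0,-2,0],[-1,0,-2,0],[-1,0,-2,0],[-1,0,-1,0],[0,0,0,0],[0,0,0,0]]
  ]
}}

```text
clock: 13.7
ee_pos: [0.5171, -0.0574, 0.2608]
tool_rot: [-2.389, -2.039, 0.001]
ft_force: [-0.5, 0.7, -0.3]
finger_gap: 0.762
```

```bash
python3 - <<'E'
from h import *
w=cap('wrist','w4');d=cap('side','d4');s=cap('scene','s4')
stat()
f=lambda c,x0,x1,y0,y1,k:cv2.resize(c['color'][y0:y1,x0:x1,::-1],k)
cv2.imwrite('pics/c4.png',np.vstack([np.hstack([f(s,220,420,160,310,(400,300)),f(d,180,320,150,255,(400,300))]),np.hstack([f(w,0,560,0,420,(400,300)),f(w,130,410,0,210,(400,300))])]))
E
```

```text
t 13.85 lock mm [-76.2   1.5 260.5] force lock [ 0.22  0.13 -0.67] gap 0.762 j [-0.34  0.34  1.58  0.    1.23 -0.18]
```

View pics/c4.png

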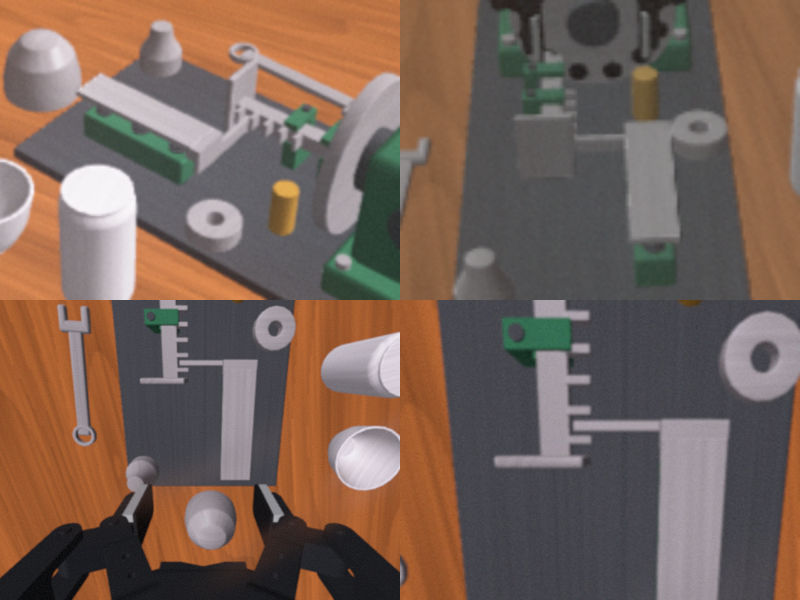

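The catch looks up again, its cross bar between the last lugs at (615,426), thumb plate edge at (495–583,461), and loose parts are where they were. One numeric check follows, then I hand in.

```bash
python3 - <<'E'
from h import *
a=load('w4');q=lambda u,v:(130+u*.7,(v)*.7)
for n,p,z in [('plate rear edge',(495-400,465-300),90),('plate rear edge r',(582-400,465-300),90),('catch fl up',(660-400,420-300),66),('catch fr up',(728-400,420-300),66)]: print(n,((ray(a,q(*p),z/1000)-O)@L*1000).round(1))
R=lambda z:np.diff([ray(a,q(u,420-300),z)[:2] for u in(260,328)],axis=0)
print('catch width if z 66/55',[np.linalg.norm(R(z)) for z in(.066,.055)])
b=load('d0')['color'][225:240,255:285].astype(int);c=load('d4')['color'][225:240,255:285].astype(int);print('side catch rear-end diff before/after',abs(b-c).mean())
b2=load('d2')['color'][225:240,255:285].astype(int);print('vs pressed',abs(b2-c).mean())
print(arm.close_job())
E
```

```text
plate rear edge [-7.9 63.9 90. ]
plate rear edge r [-7.9 21.  90. ]
catch fl up [ 14.4 -18.8  66. ]
catch fr up [ 14.5 -54.7  66. ]
catch width if z 66/55 [np.float64(0.03589387792320383), np.float64(0.03738823771509767)]
side catch rear-end diff before/after 2.8696296296296295
vs pressed 14.775555555555556
the job is handed in; nothing more can be done
None
```

The spindle is locked: the bolt is home in the index plate and the catch has sprung back up behind its last lug. The job is handed in at about 14 s, with the gripper well clear of everything.

I pressed the catch down about 10.5 mm with one fingertip and held it there. The measured force was about 5–6.7 N. With the other fingertip I pushed the thumb plate in one go onto its stop, where the push force rose from 7 to 28 N. I then eased off, lifted, and came away.

Last checks:
- **Bolt:** the thumb plate's edge measured x ≈ −8 mm, against −51 mm before. That is about 43 mm of travel by image, with an error of about 2 mm. It agrees with the plate meeting its stop; nominal full travel is 45 mm.
- **Catch:** its top is back at 66 mm. The measured width fits that height, and the side view matches the picture from before pressing.
- **Loose things:** all those I could see in the last pictures lie where they were.
- **Disagreements:** the wrist camera put points 2–3 mm off from my lock model. The stub former's position differed by up to about 40 mm between views, but the fingertips stayed above its height.

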